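# Take the tab-locked filter head out of the dust pot

### The job

Take the filter out of the dust pot for cleaning: squeeze the two tabs on its head together and, keeping them squeezed, turn the head, tugging it up lightly to feel where it comes free, then lift it out and stand it upright in the flat tray. Set it down, do not drop it, and leave the things lying around where they are.

Things in the scene. Friction and masses are not known exactly. Their poses are not given: they have to be found in the camera images.
- head_grip (a point): Black round filter head (105 mm high, 0.2 to 0.45 kg), standing in the pot. The point lies on its upright axis midway between its two grey tabs, at the height to pinch them: 86 mm above the filter's foot, 19 mm below the tabs' upper edges, 26 mm above anything below the tabs' outer sides. x points from tab_b to tab_a, z up. Tabs at rest are 60 mm apart over their outer faces, 42 mm when fully squeezed.
- head_foot (a point): Centre of the flat underside of the white pleated filter that hangs below the head; 76 mm in diameter, z up. The head's lowest point; it stands on this foot. The head's flange, 112 mm in diameter, lies 42 to 47 mm above it.
- tab_a (a joint): Inward travel (m) of the upright tab plate, 28 mm wide, on the head's +x side: 0 at rest, 0.009 fully squeezed; sprung, 4 N at first, 9 N fully in. Its 10 mm wide locking bar reaches 63.5 mm out from the axis into a gap of the pot's rim and stops the head turning; it clears the rim when the tab is in by 7 mm, and locks into the next gap if let go.
- tab_b (a joint): Inward travel (m) of the like tab on the head's -x side: 0 at rest, 0.009 fully squeezed; same spring and locking bar.
- dust_pot: Round grey pot screwed to the bench, 132 mm in diameter, 70 mm high with its castellated metal rim (gaps every 22.5 degrees); origin at the centre of its underside, z up. At the start the filter's foot stands 10 mm above this origin, on the same axis. The filter is clear of the rim after 62 mm of lift.
- pot_mouth (a point): Centre of the pot's rim, 70 mm above the bench. Out of sight in the pot a ledge holds down two lugs of the head: it rises only about 1.5 mm, then stops hard, except at one release position, where it lifts freely. It lies 0.5 to 1.3 rad counter-clockwise (from above) of the start, differs from pot to pot, is about 0.15 rad wide, and has no stop: feel for it by tugging up lightly.
- tray: Flat square metal tray, 160 x 160 mm outside, fixed to the bench, walls 4 mm thick and 16 mm high, floor 4 mm thick; origin at the centre of its underside, x and y along its sides, z up.
- marker: Bystander: white marker pen with a dark cap, 119 mm long, lying on the bench.
- screw_dish: Bystander: round grey dish of screws, 84 mm across.
- key_set: Bystander: green folding hex key set, 100 mm long.
Mind the look-alikes: they are no part of the job. What is shaped like the part that bears head_grip but red is not meant.

How it is judged (in metres and radians):
On the way, in this order (a step that is already met when the one before it is completed fails the run):
1. both tabs are squeezed in (over 6 mm each) with the head still in the pot (value of joint each of tab_a, tab_b above 0.006 m and z of head_grip in the frame of dust_pot below 0.105 m), for 0.2 s.
2. the head is lifted clear of the pot (z of head_grip in the frame of dust_pot above 0.155 m), for 0.1 s.
At the end, for the whole second after the job is handed in: The filter head stands upright (within 0.08 rad) on its foot on the tray's floor, its axis within 40 mm of the tray's centre along each side, at rest, with both tabs sprung out again (under 3 mm in) (x of head_grip in the frame of tray between -0.04 and 0.04 m and y of head_grip in the frame of tray between -0.04 and 0.04 m and z of head_grip in the frame of tray between 0.084 and 0.096 m and angle between head_grip's own z axis and vertical below 0.08 rad and linear speed of filter_head below 0.02 m/s and value of joint each of tab_a, tab_b below 0.003 m); the robot touches nothing.
It fails at once if the head is let go in the air: outside the pot, untouched by the fingers, with its foot more than 30 mm above the bench (horizontal distance between head_grip and dust_pot above 0.06 m and height (world z) of head_grip above 0.116 m and contact force between the fingers and filter_head below 0.2 N).
It fails at once if a bystander is moved by more than 20 mm (distance of any of marker, screw_dish, key_set from where it was at the start of the episode above 0.02 m).
It also fails if it takes over 61 s, if anything falls off the work surface, if the arm or the gripper's body presses on something with over 40 N, if the wrist force passes 120 N, or if a joint passes its speed limit or range.

### The arm

A 7-joint arm with a two-finger parallel gripper is mounted at the origin on a cart in front of the work surface, level with it; the furniture and walls round the work are solid. World frame = base frame: x ahead of the robot, y to its left, z up, the work surface at z = 0. Lengths are in mm, angles in rad, forces in N, time in s.
With the tool pointing down it reaches from about 400 to 850 mm from the base axis. Payload 6.9 kg.
Tool frame: the origin (TCP) lies at the very end of the fingers, on their centre line; the grasp point (between the pads) lies 19 mm behind it; z points along the fingers, y is the line along which they close (so a half turn about z gives the same grasp; the last joint's range is limited). The gripper opens to 85 mm and grips with 20 to 120 N. Pads are 22 mm wide; open, the fingers measure 114 mm over their backs; the gripper's body (76 mm by 85 mm) begins 54 mm behind the grasp point. The pads swing forward as they close: fully open they stand 13 mm farther back than shut.
Start: joints at [1.208, 0.507, -0.238, 1.5, 0.126, 1.149, -0.155], TCP at [281.798, -557.854, 231.275] pointing down, gripper open.
Joint ranges: [-3.08, 3.08], [-0.24, 2.05], [-1.43, 1.35], [0, 2.5], [-1.52, 4.66], [0.17, 1.96], [-2.89, 2.89]. Speed limits (rad/s): [2.39, 2.39, 3.14, 3.14, 3.14, 3.14, 3.14].

### API

Orientations are given as [roll, pitch, yaw] about the fixed x, y, z axes, in that order (R = Rz(yaw) Ry(pitch) Rx(roll)).
In Python, from rig import telemetry, cams, job gives the robot as it stands.
- The arm moves only by the tool apply_moves, never from a script. Its argument "steps" is a list of rows, each a list of 5 numbers: the shift along the world's x, y, z scaled (see below), then the turn about the world's z scaled (see below), then the gripper's target within -1 to 1 (shut at 1, half-way at 0, fully open at -1). A call has 1 to 8 rows; each row is the pose to reach, as a shift and turn from the pose commanded when the call began; what a row does not reach only later rows make up. The controller multiplies each number of a shift by 8 cm and each number of a turn by 45 degrees. A row lasts 1/10 s, in which the tool goes at most 50 mm and 8.59 degrees, less where a joint would pass 70% of its speed; a pose out of reach is approached as far as the arm can. A call with a number of a shift or a turn outside -1 to 1 is refused whole. A call with a gripper value outside its range is refused whole. The fingers move at their own pace and stop on an object; "squeeze" is the grip in N (left out, the last holds). Time passes only in rows, so rows that repeat a pose let the fingers close. It gives the time, the measured TCP pose, the force, the opening and the grip force at its end, in the units of the state.
- telemetry.state(): the state, without advancing time (a new reading comes with each control period).
- cams.capture(name): name is "side" or "top"; returns a dict with "pixels" (420x560x3 uint8, red, green, blue), "depth" (420x560 float32, mm along the optical axis (not along the pixel's ray), 0 where there is no reading), "fovy" (degrees; the focal length in pixels is half the picture's height over the tangent of half this angle, whatever the lens; pixels are square), "cx", "cy" (the principal point, pixels), "R" (3x3) and "t" (3): a world point X has camera coordinates R X + t. Camera axes: x right, y down, z forward; pixel columns grow to the right and rows downward; lengths in mm; the calibration is good to about 2 mm. A picture is of the moment at which its call begins.
- job.close_job(): hands the job in; it is judged then, once.
The state is a dict: "time": time; "qpos": joint angles; "dq": joint speeds; "joint_efforts": joint torques, N m; "eef_pos": TCP position; "orientation": TCP orientation; "contact_force": force on the tool from outside, world axes, zero at the start; "torque": the same for the moment, N m; "width": finger opening in mm; "gripper_force": force on a finger pad.
Only numpy, scipy, OpenCV 4.12 (cv2) and the standard library are available. Lean on these libraries where they do the work, as an engineer would, in place of code of your own. Each camera call takes 0.05 s, during which the arm holds its last target. There are 200 camera calls.

## Working session

There is one attempt and no reset: what is moved stays moved. The work goes in short steps, Python scripts to look and compute and a tool call to move; the robot and the scene stay as the last step left them, time stands still between calls to the robot, and variables do not carry over. Pictures are saved under pics/ and viewed, at most 10 in all, crops included, and the job is handed in when it is done.

Besides the shell and the picture viewer there is one more tool, called by a JSON object that holds its "name" and its "arguments", one argument or row to a line. apply_moves: Moves the arm, as the interface text tells. Its arguments: {"type":"object","properties":{"steps":{"type":"array"},"squeeze":{"type":"number"}},"required":["steps"]}

```bash
mkdir -p pics; ls; cat > h.py <<'E'
import numpy as np, cv2
from rig import telemetry, cams, job
def cap(n):
    c=cams.capture(n); d=c["depth"]; H,W=d.shape
    f=H/2/np.tan(np.radians(c["fovy"])/2)
    u,v=np.meshgrid(np.arange(W),np.arange(H))
    P=np.stack([(u-c["cx"])/f*d,(v-c["cy"])/f*d,d],-1)
    c["X"]=(P-c["t"])@c["R"]; c["f"]=f   # world points
    c["X"][d==0]=np.nan
    return c
def save(c,name): cv2.imwrite("pics/"+name,c["pixels"][:,:,::-1])
E
python3 - <<'E'
from h import *
for n in("top","side"):
    c=cap(n); save(c,n+"0.png"); np.savez(n+"0.npz",X=c["X"],p=c["pixels"])
    print(n,c["fovy"],-c["R"].T@c["t"])
print(telemetry.state())
E
```

```text
pics
top 49.40948259593157 [ 421.06807365   39.16429881 1319.67328512]
side 55.831527943731246 [ 680.21047093 -713.26074423  908.72216779]
{'time': 0.1, 'qpos': array([ 1.20849583,  0.5082229 , -0.23754698,  1.50103145,  0.12569434,
        1.14888515, -0.15483067]), 'dq': array([ 0.00103804, -0.00106663, -0.00099948, -0.00162934, -0.00103781,
       -0.00145321, -0.00018251]), 'joint_efforts': array([-4.56401700e-03, -6.21846485e+01, -2.19452888e+00, -2.50206417e+01,
        1.26013454e-02,  7.83904834e-03,  6.42461009e-05]), 'eef_pos': array([ 281.57181256, -557.48270214,  230.53678623]), 'orientation': array([-3.14003393e+00,  1.73909400e-05,  4.67792612e-01]), 'contact_force': array([-0.48235729,  0.11498055,  0.27220971]), 'torque': array([ 0.01267842, -0.00106511,  0.05390504]), 'gripper_force': 0.0, 'width': 85.55817968500499}
```

View pics/top0.png

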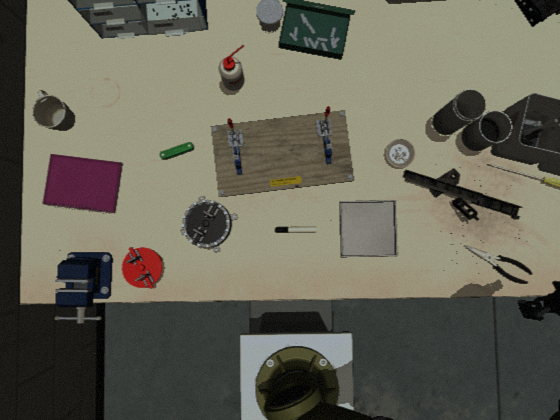

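View pics/side0.png

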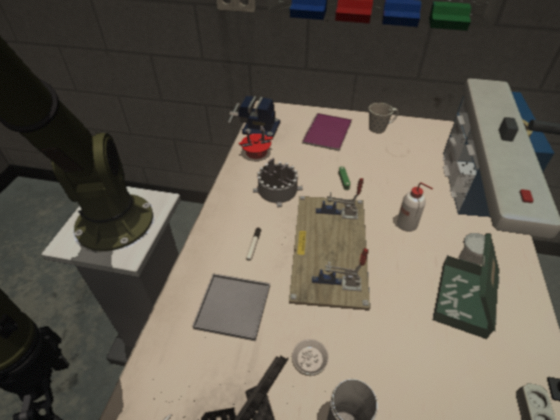

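The top view shows the pot with the black head at about (207,224), the tray at (368,229), the marker at (295,230), the red decoy at (143,268), the key set at (176,151) and the dish at (399,153). Next I measure the pot, tabs and tray.

```bash
python3 - <<'E'
from h import *
z=np.load("top0.npz"); X=z["X"]; p=z["p"]
s=p[185:265,165:250]; cv2.imwrite("pics/z.png",cv2.resize(s[:,:,::-1],None,fx=7,fy=7,interpolation=cv2.INTER_CUBIC))
R=X[185:265,165:250].reshape(-1,3)
for lo,hi in((75,85),(85,92),(92,97),(97,102),(102,107),(107,112),(112,117),(117,125)):
    m=(R[:,2]>lo)&(R[:,2]<hi); print(lo,hi,m.sum(),R[m].mean(0).round(1) if m.any() else '')
m=(R[:,2]>108); print(R[m].round(0).tolist())
# rim circle fit
q=R[(R[:,2]>62)&(R[:,2]<74)][:,:2]
c0=q.mean(0); r=np.hypot(*(q-c0).T); print("rim",c0,r.min(),r.max(),len(q)); print(cv2.minEnclosingCircle(q.astype(np.float32)))
# tray
T=X[190:270,330:410]; m=(T[...,2]>12)&(T[...,2]<20); q=T[m]
print("tray",cv2.minAreaRect(q[:,:2].astype(np.float32)),np.median(q[:,2]))
print("bench z",np.nanmedian(X[215:245,255:270,2]),"tray floor",X[225:235,360:375,2].mean())
print("marker",X[230,280],X[230,312])
E
```

```text
75 85 4 [459.9 246.9  76.8]
85 92 7 [453.6 243.7  89.7]
92 97 1 [446.8 259.3  94.8]
97 102 0 
102 107 8 [466.3 240.1 105.2]
107 112 13 [471.1 240.7 110.5]
112 117 32 [464.9 246.5 114.2]
117 125 3 [457.6 246.4 117.8]
[[497.0, 243.0, 113.0], [497.0, 240.0, 111.0], [494.0, 243.0, 112.0], [494.0, 240.0, 113.0], [494.0, 237.0, 112.0], [494.0, 235.0, 113.0], [491.0, 240.0, 112.0], [491.0, 237.0, 114.0], [491.0, 234.0, 115.0], [491.0, 232.0, 115.0], [491.0, 229.0, 115.0], [488.0, 235.0, 114.0], [488.0, 232.0, 115.0], [488.0, 229.0, 118.0], [488.0, 227.0, 111.0], [488.0, 224.0, 115.0], [486.0, 230.0, 111.0], [486.0, 227.0, 113.0], [486.0, 224.0, 111.0], [485.0, 221.0, 115.0], [486.0, 219.0, 110.0], [483.0, 221.0, 113.0], [449.0, 269.0, 116.0], [449.0, 266.0, 115.0], [449.0, 264.0, 112.0], [447.0, 269.0, 115.0], [447.0, 266.0, 115.0], [447.0, 264.0, 112.0], [447.0, 262.0, 110.0], [447.0, 259.0, 111.0], [444.0, 267.0, 111.0], [444.0, 264.0, 112.0], [444.0, 261.0, 115.0], [444.0, 258.0, 118.0], [444.0, 256.0, 115.0], [441.0, 261.0, 113.0], [441.0, 259.0, 112.0], [441.0, 256.0, 116.0], [441.0, 253.0, 117.0], [441.0, 250.0, 115.0], [438.0, 255.0, 117.0], [438.0, 253.0, 117.0], [438.0, 250.0, 115.0], [438.0, 248.0, 112.0], [436.0, 251.0, 113.0], [436.0, 248.0, 112.0]]
rim [467.23169192 244.99311081] 1.1893416367452605 66.66734032309778 364
((466.6722412109375, 245.2454833984375), 66.11829376220703)
tray ((446.7891845703125, -211.73260498046875), (160.22900390625, 159.91639709472656), 89.3732681274414) 15.046582435376964
bench z -1.2265051196385044 tray floor nan
marker [444.8495587   39.49562559  12.33970521] [443.39131339 -51.94392053  13.35273328]
```

View pics/z.png

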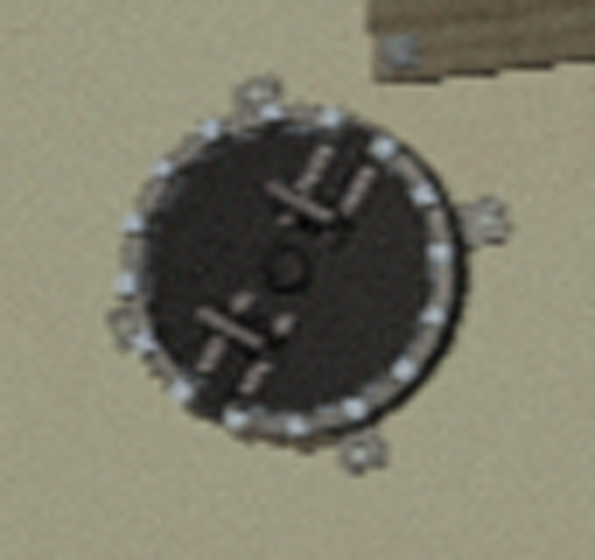

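{"name": "apply_moves", "arguments": {
  "steps": [
    [0.5,0.5,0,0,-1],
    [1,1,0,0,-1],
    [1,1,0,0,-1]
  ]
}}

```text
time: 0.4
eef_pos: [366.9, -472.5, 231.2]
orientation: [-3.14, -0.004, 0.475]
contact_force: [0.2, -0.3, -0.1]
width: 85.5
gripper_force: 0.0
```

{"name": "apply_moves", "arguments": {
  "steps": [
    [0.5,0.5,0,0,-1],
    [1,1,0,0,-1],
    [1,1,0,0,-1]
  ]
}}

```text
time: 0.7
eef_pos: [446.5, -392.1, 231.2]
orientation: [-3.14, -0.004, 0.476]
contact_force: [-0.2, -0.1, 0.2]
width: 85.3
gripper_force: 0.0
```

{"name": "apply_moves", "arguments": {
  "steps": [
    [0,0.5,0,0,-1],
    [0,1,0,0,-1],
    [0,1,0,0,-1]
  ]
}}

```text
time: 1.0
eef_pos: [442.6, -312.0, 231.4]
orientation: [-3.139, -0.001, 0.475]
contact_force: [-0.2, 0.7, 0.0]
width: 85.6
gripper_force: 0.0
```

```bash
python3 -c "
from h import *
s=telemetry.state();print(s['time'],s['qpos'].round(2),s['eef_pos'],s['orientation'])"
```

```text
1.0 [ 0.77  0.38 -0.29  1.72  0.12  1.06 -0.65] [ 442.55962056 -312.01231493  231.42096855] [-3.13881410e+00 -1.11258127e-03  4.74930037e-01]
```

{"name": "apply_moves", "arguments": {
  "steps": [
    [0,0.5,0,0.1,-1],
    [0,1,0,0.2,-1],
    [0,1,0,0.2,-1]
  ]
}}

```text
time: 1.3
eef_pos: [442.1, -232.7, 231.5]
orientation: [-3.14, -0.001, 0.634]
contact_force: [0.3, -0.6, 0.0]
width: 85.4
gripper_force: 0.0
```

{"name": "apply_moves", "arguments": {
  "steps": [
    [0,0.5,0,0.1,-1],
    [0,1,0,0.2,-1],
    [0,1,0,0.2,-1]
  ]
}}

```text
time: 1.6
eef_pos: [442.0, -153.3, 231.6]
orientation: [-3.14, -0.001, 0.791]
contact_force: [0.4, -1.2, 1.6]
width: 85.3
gripper_force: 0.0
```

{"name": "apply_moves", "arguments": {
  "steps": [
    [0,0.5,0,0.1,-1],
    [0,1,0,0.2,-1],
    [0,1,0,0.2,-1]
  ]
}}

```text
time: 1.9
eef_pos: [442.1, -73.8, 231.7]
orientation: [-3.141, -0.002, 0.947]
contact_force: [0.5, -0.4, -0.2]
width: 85.5
gripper_force: 0.0
```

{"name": "apply_moves", "arguments": {
  "steps": [
    [0,0.5,0,0.1,-1],
    [0,1,0,0.13,-1],
    [0,1,0,0.13,-1]
  ]
}}

```text
time: 2.2
eef_pos: [442.2, 6.0, 231.7]
orientation: [-3.141, -0.002, 1.047]
contact_force: [-0.0, -0.3, 0.6]
width: 85.6
gripper_force: 0.0
```

{"name": "apply_moves", "arguments": {
  "steps": [
    [0,0.5,0,0,-1],
    [0,1,0,0,-1],
    [0,1,0,0,-1]
  ]
}}

```text
time: 2.5
eef_pos: [442.3, 86.0, 231.7]
orientation: [-3.141, -0.003, 1.046]
contact_force: [0.5, 0.1, -0.0]
width: 85.3
gripper_force: 0.0
```

{"name": "apply_moves", "arguments": {
  "steps": [
    [0.2,0.5,0,0,-1],
    [0.3,1,0,0,-1],
    [0.3,1,0,0,-1],
    [0.3,1,0,0,-1]
  ]
}}

```text
time: 2.9
eef_pos: [466.3, 161.2, 230.8]
orientation: [-3.141, 0.001, 1.041]
contact_force: [-0.5, -0.8, -0.6]
width: 85.5
gripper_force: 0.0
```

{"name": "apply_moves", "arguments": {
  "steps": [
    [0,0.5,0,0,-1],
    [0,1,0,0,-1],
    [0,1,0,0,-1],
    [0,1,0,0,-1],
    [0,1,0,0,-1],
    [0,1,0,0,-1]
  ]
}}

```text
time: 3.5
eef_pos: [466.4, 239.9, 231.2]
orientation: [3.141, 0.001, 1.038]
contact_force: [-0.4, -0.4, -0.8]
width: 85.9
gripper_force: 0.0
```

```bash
python3 -c "
from h import *
c=cap('top');s=telemetry.state();print(s['time'],s['qpos'].round(2),s['eef_pos'],s['orientation'])
c=cap('side')
p=c['pixels'][100:240,200:360];cv2.imwrite('pics/s1.png',cv2.resize(p[:,:,::-1],None,fx=5,fy=4.28))
x=np.array([466.5,245.3,96]);q=c['R']@x+c['t'];print(q[:2]/q[2]*c['f']+[c['cx'],c['cy']])
"
```

```text
3.55 [-0.1   0.39 -0.6   1.76  0.25  1.07 -1.32] [466.31284716 240.23561076 231.24564126] [3.14101328e+00 7.77160078e-04 1.03842574e+00]
[277.07186471 166.89586823]
```

View pics/s1.png

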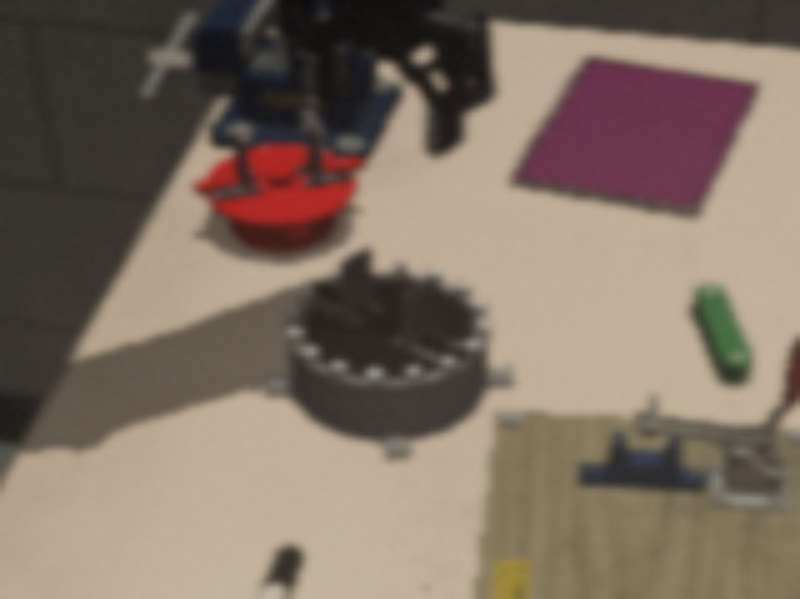

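The side view shows the open gripper above the head, whose tabs are at about (360,270) and (410,320) in the crop. The TCP is 5 mm short in y, so I correct that while descending.

{"name": "apply_moves", "arguments": {
  "steps": [
    [0,0.06,-0.5,0.01,-1],
    [0,0.06,-0.9,0.01,-1],
    [0,0.06,-0.9,0.01,-1],
    [0,0.06,-0.9,0.01,-1]
  ]
}}

```text
time: 4.0
eef_pos: [465.9, 246.6, 159.7]
orientation: [-3.141, 0.001, 1.049]
contact_force: [0.6, -0.2, -0.3]
width: 85.6
gripper_force: 0.0
```

{"name": "apply_moves", "arguments": {
  "steps": [
    [0,0,-0.4,0,-1],
    [0,0,-0.7,0,-1],
    [0,0,-1,0,-1],
    [0,0,-1,0,-1],
    [0,0,-1,0,-1]
  ]
}}

```text
time: 4.5
eef_pos: [466.7, 247.5, 80.9]
orientation: [3.141, -0.001, 1.049]
contact_force: [0.1, -0.1, 1.1]
width: 85.5
gripper_force: 0.0
```

{"name": "apply_moves", "arguments": {
  "squeeze": 40,
  "steps": [
    [0,-0.03,-0.06,0,-1],
    [0,-0.03,-0.06,0,-1],
    [0,-0.03,-0.06,0,0],
    [0,-0.03,-0.06,0,0.3],
    [0,-0.03,-0.06,0,1],
    [0,-0.03,-0.06,0,1],
    [0,-0.03,-0.06,0,1],
    [0,-0.03,-0.06,0,1]
  ]
}}

```text
time: 5.3
eef_pos: [466.5, 245.0, 76.0]
orientation: [3.14, -0.002, 1.05]
contact_force: [-0.8, -2.1, 13.3]
width: 38.8
gripper_force: 39.4
```

{"name": "apply_moves", "arguments": {
  "steps": [
    [0,0,0,0,1],
    [0,0,0,0,1],
    [0,0,0,0,1],
    [0,0,0,0,1]
  ]
}}

```text
time: 5.7
eef_pos: [466.5, 245.0, 76.0]
orientation: [3.14, -0.002, 1.05]
contact_force: [-1.4, -2.2, 12.1]
width: 39.2
gripper_force: 39.3
```

{"name": "apply_moves", "arguments": {
  "steps": [
    [0,0,0,0.1,1],
    [0,0,0,0.2,1],
    [0,0,0,0.3,1],
    [0,0,0,0.4,1],
    [0,0,0,0.5,1],
    [0,0,0,0.6,1],
    [0,0,0,0.6,1]
  ]
}}

```text
time: 6.4
eef_pos: [467.1, 245.5, 76.0]
orientation: [3.139, -0.002, 1.522]
contact_force: [-0.0, -0.9, 12.7]
width: 38.9
gripper_force: 39.3
```

```bash
python3 -c "
from h import *
c=cap('top');s=telemetry.state();print(s['time'],s['qpos'].round(2),s['eef_pos'],s['orientation'],s['torque'],s['contact_force'],s['width'])
p=c['pixels'][185:265,165:250];cv2.imwrite('pics/t2.png',cv2.resize(p[:,:,::-1],None,fx=7,fy=7,interpolation=cv2.INTER_CUBIC))
"
```

```text
6.45 [-0.11  0.6  -0.64  1.95  0.52  0.75 -1.11] [467.04119837 245.49320821  75.97373178] [ 3.13881725e+00 -1.96882885e-03  1.52036832e+00] [-0.11644147  0.15743919  0.01462173] [-0.12490767 -0.19490005 10.57372849] 38.886157977047695
```

View pics/t2.png

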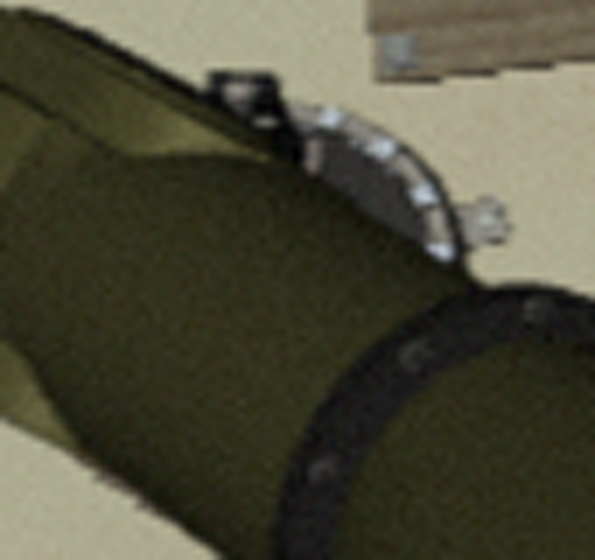

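The top view is blocked by the arm, but the turn is at +0.47 rad with almost no torque. I'll tug lightly at intervals.

{"name": "apply_moves", "arguments": {
  "steps": [
    [0,0,0.03,0,1],
    [0,0,0.05,0,1],
    [0,0,0.05,0,1]
  ]
}}

```text
time: 6.75
eef_pos: [465.7, 244.3, 77.9]
orientation: [-3.141, 0.0, 1.52]
contact_force: [2.7, 1.5, -9.0]
width: 38.3
gripper_force: 44.9
```

{"name": "apply_moves", "arguments": {
  "steps": [
    [0,0,-0.05,0,1],
    [0,0,-0.05,0.06,1],
    [0,0,-0.05,0.115,1],
    [0,0,-0.02,0.115,1],
    [0,0,0,0.115,1],
    [0,0,0,0.115,1]
  ]
}}

```text
time: 7.35
eef_pos: [465.7, 244.4, 77.9]
orientation: [-3.141, 0.0, 1.61]
contact_force: [1.7, 1.4, -9.8]
width: 38.0
gripper_force: 45.0
```

{"name": "apply_moves", "arguments": {
  "steps": [
    [0,0,-0.05,0,1],
    [0,0,-0.05,0.06,1],
    [0,0,-0.05,0.115,1],
    [0,0,-0.02,0.115,1],
    [0,0,0,0.115,1],
    [0,0,0,0.115,1]
  ]
}}

```text
time: 7.95
eef_pos: [465.7, 244.4, 77.9]
orientation: [-3.141, -0.0, 1.7]
contact_force: [2.1, 1.3, -9.8]
width: 37.8
gripper_force: 45.0
```

{"name": "apply_moves", "arguments": {
  "steps": [
    [0,0,-0.05,0,1],
    [0,0,-0.05,0.06,1],
    [0,0,-0.05,0.115,1],
    [0,0,-0.02,0.115,1],
    [0,0,0,0.115,1],
    [0,0,0,0.115,1]
  ]
}}

```text
time: 8.55
eef_pos: [465.6, 244.4, 77.9]
orientation: [-3.141, -0.0, 1.791]
contact_force: [1.8, 1.3, -10.3]
width: 38.4
gripper_force: 45.1
```

{"name": "apply_moves", "arguments": {
  "steps": [
    [0,0,-0.05,0,1],
    [0,0,-0.05,0.06,1],
    [0,0,-0.05,0.115,1],
    [0,0,-0.02,0.115,1],
    [0,0,0,0.115,1],
    [0,0,0,0.115,1]
  ]
}}

```text
time: 9.15
eef_pos: [465.7, 244.4, 77.9]
orientation: [-3.141, -0.0, 1.881]
contact_force: [2.0, 0.9, -7.1]
width: 38.1
gripper_force: 45.3
```

{"name": "apply_moves", "arguments": {
  "steps": [
    [0,0,-0.05,0,1],
    [0,0,-0.05,0.06,1],
    [0,0,-0.05,0.115,1],
    [0,0,-0.02,0.115,1],
    [0,0,0,0.115,1],
    [0,0,0,0.115,1]
  ]
}}

```text
time: 9.75
eef_pos: [465.7, 244.4, 78.3]
orientation: [-3.141, 0.0, 1.971]
contact_force: [0.2, -0.1, -3.8]
width: 38.2
gripper_force: 46.0
```

{"name": "apply_moves", "arguments": {
  "steps": [
    [0,0,-0.05,0,1],
    [0,0,-0.05,0.06,1],
    [0,0,-0.05,0.115,1],
    [0,0,-0.02,0.115,1],
    [0,0,0,0.115,1],
    [0,0,0,0.115,1]
  ]
}}

```text
time: 10.35
eef_pos: [465.7, 244.4, 78.2]
orientation: [-3.141, -0.0, 2.062]
contact_force: [0.3, -0.7, -3.9]
width: 38.1
gripper_force: 46.0
```

The force dropped to about the head's weight at yaw 1.97 and 2.06. I'll centre between them and lift.

{"name": "apply_moves", "arguments": {
  "steps": [
    [0,0,-0.03,-0.03,1],
    [0,0,-0.03,-0.055,1],
    [0,0,0,-0.055,1],
    [0,0,0.05,-0.055,1],
    [0,0,0.1,-0.055,1],
    [0,0,0.15,-0.055,1],
    [0,0,0.15,-0.055,1]
  ]
}}

```text
time: 11.05
eef_pos: [465.9, 244.6, 91.0]
orientation: [3.141, -0.0, 2.019]
contact_force: [0.5, -0.2, -3.1]
width: 38.1
gripper_force: 45.9
```

{"name": "apply_moves", "arguments": {
  "steps": [
    [0,0,0.2,0,1],
    [0,0,0.4,0,1],
    [0,0,0.6,0,1],
    [0,0,0.8,0,1],
    [0,0,1,0,1],
    [0,0,1,0,1],
    [0,0,1,0,1]
  ]
}}

```text
time: 11.75
eef_pos: [465.7, 244.3, 170.1]
orientation: [-3.142, 0.0, 2.019]
contact_force: [-0.3, -0.8, -3.8]
width: 37.9
gripper_force: 45.9
```

```bash
python3 -c "
from h import *
c=cap('side');s=telemetry.state();print(s['time'],s['qpos'].round(2),s['eef_pos'],s['contact_force'])
p=c['pixels'][100:240,200:360];cv2.imwrite('pics/s3.png',cv2.resize(p[:,:,::-1],None,fx=5,fy=4.28))
"
```

```text
11.8 [ 0.05  0.53 -0.89  1.85  0.48  1.   -0.59] [465.52327703 244.01285324 169.69488321] [-0.51747663 -0.1619275  -3.6484836 ]
```

View pics/s3.png

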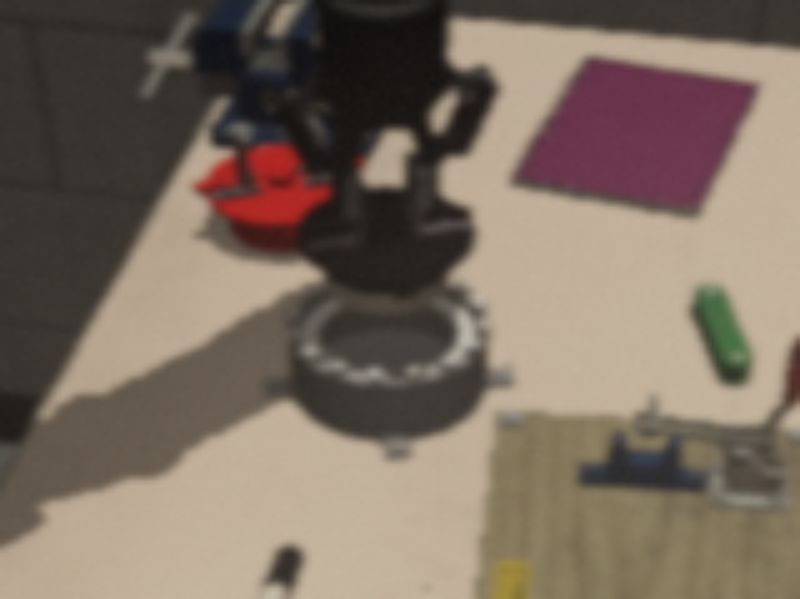

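The side view shows the head held upright above the pot rim, at about (385,245) in the crop. I'll carry it to the tray.

{"name": "apply_moves", "arguments": {
  "steps": [
    [0,-0.1,0.1,0,1],
    [0,-0.3,0.2,0,1],
    [0,-0.6,0.25,0,1],
    [0,-1,0.25,0,1]
  ]
}}

```text
time: 12.2
eef_pos: [465.7, 164.7, 191.0]
orientation: [3.141, -0.001, 2.021]
contact_force: [0.3, -0.4, -3.7]
width: 38.1
gripper_force: 45.9
```

{"name": "apply_moves", "arguments": {
  "steps": [
    [0,-0.33,0,0,1],
    [0,-0.67,0,0,1],
    [0,-1,0,0,1]
  ]
}}

```text
time: 12.5
eef_pos: [465.3, 82.6, 190.3]
orientation: [-3.141, 0.0, 2.019]
contact_force: [1.6, -0.4, -4.6]
width: 38.2
gripper_force: 45.9
```

{"name": "apply_moves", "arguments": {
  "steps": [
    [0,-0.33,0,0,1],
    [0,-0.67,0,0,1],
    [0,-1,0,0,1]
  ]
}}

```text
time: 12.8
eef_pos: [465.2, 2.7, 190.3]
orientation: [-3.141, -0.0, 2.019]
contact_force: [0.1, -0.6, -3.9]
width: 38.2
gripper_force: 45.9
```

{"name": "apply_moves", "arguments": {
  "steps": [
    [-0.1,-0.33,0,0,1],
    [-0.2,-0.67,0,0,1],
    [-0.25,-1,0,0,1]
  ]
}}

```text
time: 13.1
eef_pos: [444.4, -77.1, 190.3]
orientation: [-3.14, -0.0, 2.019]
contact_force: [0.8, -0.5, -3.0]
width: 37.7
gripper_force: 45.9
```

{"name": "apply_moves", "arguments": {
  "steps": [
    [0,-0.33,0,0,1],
    [0,-0.67,0,0,1],
    [0,-0.9,0,0,1],
    [0,-1,0,0,1]
  ]
}}

```text
time: 13.5
eef_pos: [444.9, -157.9, 190.1]
orientation: [-3.14, -0.0, 2.016]
contact_force: [0.3, -1.0, -3.8]
width: 38.2
gripper_force: 45.9
```

{"name": "apply_moves", "arguments": {
  "steps": [
    [0,-0.25,0,0,1],
    [0,-0.5,0,0,1],
    [0,-0.65,0,0,1],
    [0,-0.7,0,0,1],
    [0,-0.7,0,0,1],
    [0,-0.7,0,0,1]
  ]
}}

```text
time: 14.1
eef_pos: [445.9, -210.2, 190.6]
orientation: [3.141, -0.0, 2.02]
contact_force: [0.0, 0.7, -4.3]
width: 38.1
gripper_force: 45.9
```

```bash
python3 -c "
from h import *
c=cap('side');s=telemetry.state();print(s['time'],s['qpos'].round(2),s['eef_pos'],s['orientation'],s['contact_force'])
p=c['pixels'][200:360,140:320];cv2.imwrite('pics/s4.png',cv2.resize(p[:,:,::-1],None,fx=4,fy=3.75))
"
```

```text
14.15 [ 1.04  0.47 -0.95  1.9   0.44  1.01  0.35] [ 445.93144467 -210.25040995  190.60867426] [ 3.14132456e+00 -2.74408001e-04  2.02048907e+00] [ 0.00714564  0.78358272 -3.02530169]
```

View pics/s4.png

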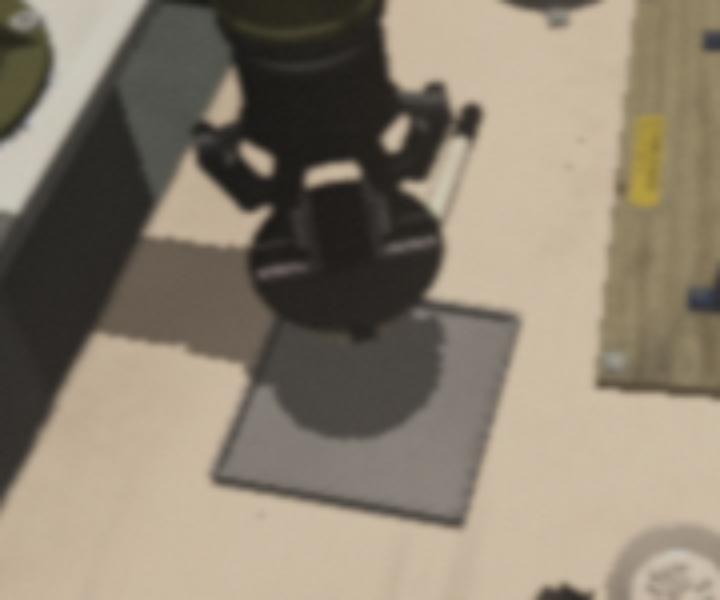

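The head hangs over the tray at about (345,265) in the crop, with its shadow on the tray. Now I lower it.

{"name": "apply_moves", "arguments": {
  "steps": [
    [0,0,-0.25,0,1],
    [0,0,-0.5,0,1],
    [0,0,-0.75,0,1],
    [0,0,-0.9,0,1],
    [0,0,-1,0,1],
    [0,0,-1,0,1]
  ]
}}

```text
time: 14.75
eef_pos: [445.6, -211.0, 110.0]
orientation: [-3.141, -0.001, 2.02]
contact_force: [0.7, 0.5, -3.1]
width: 38.1
gripper_force: 46.0
```

{"name": "apply_moves", "arguments": {
  "steps": [
    [0,0,-0.15,0,1],
    [0,0,-0.3,0,1],
    [0,0,-0.4,0,1],
    [0,0,-0.43,0,1],
    [0,0,-0.45,0,1],
    [0,0,-0.45,0,1],
    [0,0,-0.45,0,1]
  ]
}}

```text
time: 15.45
eef_pos: [446.0, -211.5, 74.7]
orientation: [3.141, 0.0, 2.019]
contact_force: [0.0, -1.2, -4.2]
width: 37.9
gripper_force: 46.0
```

{"name": "apply_moves", "arguments": {
  "steps": [
    [0,0,-0.025,0,1],
    [0,0,-0.04,0,1],
    [0,0,-0.04,0,1],
    [0,0,-0.04,0,1]
  ]
}}

```text
time: 15.85
eef_pos: [445.8, -211.5, 71.3]
orientation: [-3.142, 0.0, 2.019]
contact_force: [0.0, -0.4, -3.1]
width: 38.0
gripper_force: 46.0
```

{"name": "apply_moves", "arguments": {
  "steps": [
    [0,0,-0.015,0,1],
    [0,0,-0.015,0,1],
    [0,0,-0.015,0,1]
  ]
}}

```text
time: 16.15
eef_pos: [446.0, -211.6, 70.3]
orientation: [3.141, 0.0, 2.019]
contact_force: [0.5, 0.2, 1.3]
width: 37.8
gripper_force: 46.7
```

{"name": "apply_moves", "arguments": {
  "steps": [
    [0,0,-0.015,0,1],
    [0,0,-0.015,0,1],
    [0,0,-0.015,0,1]
  ]
}}

```text
time: 16.45
eef_pos: [446.0, -211.6, 70.2]
orientation: [-3.141, 0.002, 2.019]
contact_force: [-5.7, 0.5, 16.8]
width: 38.0
gripper_force: 49.1
```

The foot is on the tray floor: the force rose to +17 N. Releasing and retreating.

{"name": "apply_moves", "arguments": {
  "squeeze": 20,
  "steps": [
    [0,0,0.01,0,1],
    [0,0,0.01,0,0.2],
    [0,0,0.01,0,0],
    [0,0,0.01,0,-0.3],
    [0,0,0.01,0,-1],
    [0,0,0.01,0,-1],
    [0,0,0.01,0,-1],
    [0,0,0.01,0,-1]
  ]
}}

```text
time: 17.25
eef_pos: [446.0, -211.4, 69.8]
orientation: [3.141, 0.0, 2.019]
contact_force: [-0.4, 1.7, 0.3]
width: 85.3
gripper_force: 0.0
```

{"name": "apply_moves", "arguments": {
  "steps": [
    [0,0,0,0,-1],
    [0,0,0.2,0,-1],
    [0,0,0.5,0,-1],
    [0,0,1,0,-1],
    [0,0,1,0,-1]
  ]
}}

```text
time: 17.75
eef_pos: [448.4, -211.5, 153.6]
orientation: [3.137, 0.005, 2.019]
contact_force: [0.9, -0.2, -0.3]
width: 85.4
gripper_force: 0.0
```

{"name": "apply_moves", "arguments": {
  "steps": [
    [0,0,0.5,0,-1],
    [0,0,1,0,-1],
    [0,0,1,0,-1],
    [0,0,1,0,-1]
  ]
}}

```text
time: 18.15
eef_pos: [446.0, -211.8, 230.1]
orientation: [3.141, 0.002, 2.018]
contact_force: [-0.8, 0.3, 0.1]
width: 85.5
gripper_force: 0.0
```

{"name": "apply_moves", "arguments": {
  "steps": [
    [0,-0.5,0,0,-1],
    [0,-1,0,0,-1],
    [0,-1,0,0,-1],
    [0,-1,0,0,-1],
    [0,-1,0,0,-1]
  ]
}}

```text
time: 18.65
eef_pos: [445.5, -290.2, 228.8]
orientation: [-3.141, -0.002, 2.02]
contact_force: [-0.0, 0.4, 0.4]
width: 85.4
gripper_force: 0.0
```

```bash
python3 -c "
from h import *
c=cap('side');s=telemetry.state();print(s['time'],s['eef_pos'],s['contact_force'],s['width'])
X=c['X'][240:350,180:290].reshape(-1,3)
m=(X[:,2]>30)&(X[:,2]<60)&(abs(X[:,0]-446)<80)&(abs(X[:,1]+211)<80);print('flange',cv2.minEnclosingCircle(X[m][:,:2].astype(np.float32)),np.median(X[m][:,2]))
p=c['pixels'][200:360,140:320];cv2.imwrite('pics/s5.png',cv2.resize(p[:,:,::-1],None,fx=4,fy=3.75))
"
```

```text
18.7 [ 445.72023075 -290.07349176  229.1441077 ] [-0.11621736  0.18047919 -0.15931178] 85.47105123354856
flange ((448.96990966796875, -216.21051025390625), 62.675106048583984) 50.8851757979383
```

View pics/s5.png

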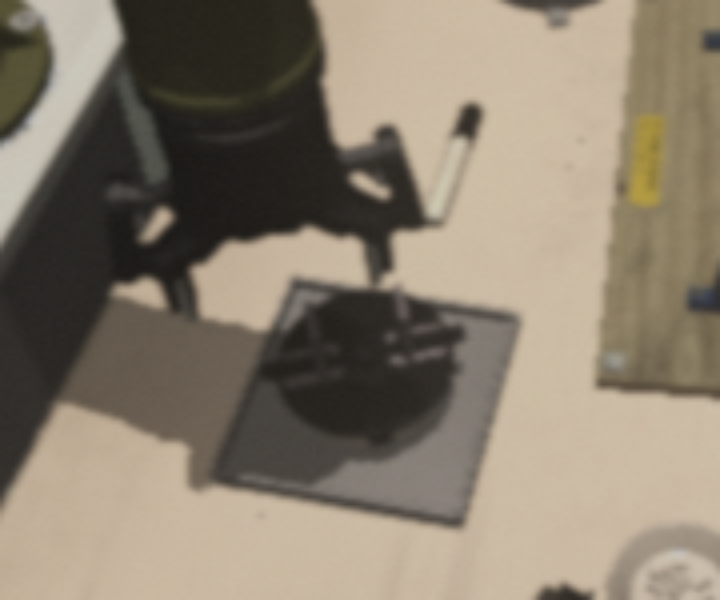

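The head stands upright in the tray at about (365,360) in the crop. Its tabs are sprung out, its flange is level at about 51 mm, and the gripper is clear.

```bash
python3 -c "
from rig import job
print(job.close_job())"
```

```text
the job is handed in; nothing more can be done
None
```

The filter came free about 0.97 rad counter-clockwise of the start; I set it down upright near the tray's centre with its tabs sprung out, moved the gripper clear and handed in the job at about 19 s (no verdict was returned).

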